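# Turn the plate over and hold the centre punch on its mark

## Robot

A 7-joint arm with a two-finger parallel gripper is mounted at the origin on the work surface. World frame = base frame: x ahead of the robot, y to its left, z up, the work surface at z = 0. Lengths are in m, angles in rad, forces in N, time in s.
With the tool pointing down it reaches from about 0.425 to 0.875 m from the base axis. Payload 4.7 kg.
Tool frame: the origin (TCP) lies at the very end of the fingers, on their centre line; the grasp point (between the pads) lies hold_point_z behind it (hold_point_z is the distance from the TCP to the grasp point, in m); z points along the fingers, y is the direction in which the jaws open and shut (so a half turn about z gives the same grasp; the last joint's range is limited). The gripper opens to 87 mm and grips with 3 to 60 N. Pads are 19 mm wide; open, the fingers measure 117 mm over their backs; the gripper's body (75 mm by 190 mm) begins 51 mm behind the grasp point.
Start: joints at [1.173, 0.321, -0.07, 1.45, 0.023, 1.371, -0.057], TCP at [0.26, -0.596, 0.223] pointing down, gripper open.
Joint ranges: [-2.86, 2.86], [-0.3, 2.09], [-1.38, 1.24], [0.06, 2.45], [-1.56, 4.7], [0.09, 2.05], [-2.69, 2.69]. Speed limits (rad/s): [2.57, 2.57, 3.14, 3.14, 3.14, 3.14, 3.14].

## Interface

Orientations are given as [roll, pitch, yaw] about the fixed x, y, z axes, in that order (R = Rz(yaw) Ry(pitch) Rx(roll)).
In Python, from station import * gives the robot as it stands.
- The arm moves only by the tool arm_command, never from a script. Its arguments are lists of equal length, an entry for each row: "slide": the shift along the world's x, y, z in mm, a list of three; "twist": the turn, a rotation vector about the world's x, y, z in rad, a list of three. A call has 1 to 8 rows; each row shifts and turns the commanded pose from where the row before left it; what a row does not reach is not made up. A row lasts 1/8 s, in which the tool goes at most 62.5 mm and 10.7 degrees, less where a joint would pass 70% of its speed; a pose out of reach is approached as far as the arm can. A call is refused whole if a number of a shift passes 62.5 or a number of a turn 0.188, either way. A call with a gripper value outside its range is refused whole. "gripper" is the gripper's target within -1 to 1 (fully open at 1, half-way at 0, shut at -1), set as the call begins (left out, the last holds). The fingers move at their own pace and stop on an object; "newtons" is the grip in N (left out, the last holds). Time passes only in rows, so rows that do not move let the fingers close. It gives the time, the measured TCP pose, the force and the opening at its end, in the units of the state.
- read_state(): the state, without advancing time (a new reading comes with each control period).
- get_image(name): name is "side" or "top"; returns (picture, depth): 420x560x3 uint8, red, green, blue; 420x560 float32, m along the optical axis (not along the pixel's ray), 0 where there is no reading.
- calibration(name): a dict with "intrinsics" (3x3 intrinsics, pixels), "dist_coeffs" ([k1, k2, p1, p2, k3] as OpenCV has them; the pictures are not rectified), "T" (4x4, takes a point from camera to world coordinates). Camera axes: x right, y down, z forward; pixel columns grow to the right and rows downward; lengths in m; the calibration is good to about 2 mm. A picture is of the moment at which its call begins. calibration takes no time and is no camera call.
- job_done(): hands the job in, once; it reports no verdict.
The state is a dict: "t": time; "joints": joint angles; "dq": joint speeds; "effort": joint torques, N m; "tool_pos": TCP position; "tool_rot": TCP orientation; "wrist_force": force on the tool from outside, world axes, zero at the start; "wrist_torque": the same for the moment, N m; "finger_gap": finger opening in m.
Only numpy, scipy, OpenCV 4.12 (cv2) and the standard library are available. Lean on these libraries where they do the work, as an engineer would, in place of code of your own. Each camera call takes 0.05 s, during which the arm holds its last target.

## Task

The steel mounting plate on the bench slab is lying with its marked face down: turn it over, without dropping it, so that it lies flat on the slab with the blue marked face up, and let go of it. Then take the red-gripped centre punch out of the wooden block and hold it upright with its point on the cross inside the small white circle, pressing lightly (about half a kilo, 5 N), ready for the hammer blow. Finish while still holding it there like that, and leave the other tools and things on the bench where they are.

Things in the scene. Friction and masses are not known exactly. Their poses are not given: they have to be found in the camera images.
- plate_center (a point): Middle (half-way through the thickness) of the loose steel plate, 100 x 50 x 8 mm, 0.3 kg, on the slab. x along its length, y across its width, z out of the BARE grey face: up at first, down once turned over. The other face is blue. Two dark 9 mm holes near -x end. Held lightly (10 N) by its long edges near one end it swings down about the pads to hang, and turns further when pushed.
- mark (a point): The marked spot on the blue face, where two thin white lines (along the whole length and across the whole width) cross inside a white circle 12 mm across. In plate_center's frame at x +30, y -7, z -4 mm, so 20 mm from the end away from the holes. Its z points out of the blue face: down at first, up once turned over.
- slab: Fixed dark steel bench slab, 240 (x) x 340 (y) x 16 mm; origin at the centre of its underside on the bench, so its top is 16 mm above the bench.
- punch_block: Fixed wooden tool block, 160 (x) x 50 (y) x 40 mm high; origin at the centre of its underside. Three upright holes, 13 mm across and 30 mm deep, lie in a row along its x axis at -50, 0 and +50 mm. The centre punch, a pin punch and a brass drift stand in them in any order.
- punch_grip (a point): The centre punch: round steel bar, 12 mm diameter, 100 mm long, 85 g, with a red knurled grip 42 to 82 mm above its point; stands point down in the block. This point is on its axis mid-grip, 62 mm above the point, 38 mm below the struck end; at the start 72 mm above the bench, 32 mm above the block top. z runs from the point to the struck end.
- punch_tip (a point): The conical point of the centre punch (end 2.4 mm across), on the axis, 62 mm below punch_grip. z runs along the axis towards the struck end.
- pin_punch_grip (a point): Bystander: the dark steel pin punch in the block, 12 mm in diameter, 100 mm long; point on its axis 62 mm above its lower end.
- drift_grip (a point): Bystander: the plain brass drift in the block, 12 mm in diameter, 94 mm long; point on its axis 62 mm above its lower end.
- hammer_mid (a point): Bystander: ball-peen hammer lying flat, 250 mm long, up to 28 mm high, wooden handle with black grip; point at mid height, head at +x 100 mm, handle end at -x 142 mm.
- tape_mid (a point): Bystander: yellow tape measure, 70 x 36 x 67 mm high; point at its middle.
- jar_mid (a point): Bystander: amber glass jar with a steel cap, 68 mm in diameter, 85 mm high; point at its middle.
- offcut_mid (a point): Bystander: pale wood offcut, 140 x 89 x 38 mm high; point at its middle.
Not all that is in view belongs to the job. Several things have the shape of the punch_block; the one meant has the colours described above.

How it is judged:
By the outcome, as a careful person would: the job done as asked, in the order asked, and still so for the second after the job is handed in, while the arm keeps its last pose, push and grip.
It also fails if it takes over 67 s, if anything falls off the work surface, if the arm or the gripper's body presses on something with over 40 N, if the wrist force passes 120 N, or if a joint passes its speed limit or range.

## Working session

There is one attempt and no reset: what is moved stays moved. The work goes in short steps, Python scripts to look and compute and a tool call to move; the robot and the scene stay as the last step left them, time stands still between calls to the robot, and variables do not carry over. Pictures are saved under pics/ and viewed, and the job is handed in when it is done.

Besides the shell and the picture viewer there is one more tool, called after "Request:" by a JSON object that holds its "name" and its "arguments", one argument or row to a line. arm_command: Moves the arm, as the interface text tells. Its arguments: {"type":"object","properties":{"slide":{"type":"array","items":{"type":"array","items":{"type":"number"}}},"twist":{"type":"array","items":{"type":"array","items":{"type":"number"}}},"gripper":{"type":"number"},"newtons":{"type":"number"}},"required":["slide","twist"]}

```bash
ls; mkdir -p pics; cat > h.py <<'E'
from station import *
import numpy as np, cv2
from scipy.spatial.transform import Rotation as Ro
def pix(name,depth,u,v,d=None):
    c=calibration(name);K=np.array(c["intrinsics"],float);D=np.array(c["dist_coeffs"],float);T=np.array(c["T"])
    n=cv2.undistortPoints(np.array([[[u,v]]],float),K,D)[0,0]
    if d is None: d=depth[int(round(v)),int(round(u))]
    return (T@np.array([n[0]*d,n[1]*d,d,1]))[:3]
def atz(name,u,v,z):
    c=calibration(name);T=np.array(c["T"])
    p=pix(name,None,u,v,1.0);o=T[:3,3];r=p-o
    return o+r*(z-o[2])/r[2]
def proj(name,P):
    c=calibration(name);T=np.linalg.inv(np.array(c["T"]))
    q=cv2.projectPoints(np.array([P],float),cv2.Rodrigues(T[:3,:3])[0],T[:3,3],np.array(c["intrinsics"],float),np.array(c["dist_coeffs"],float))[0]
    return q[0,0]
def snap(name,tag):
    im,d=get_image(name)
    cv2.imwrite(f"pics/{tag}.png",im[:,:,::-1]);np.save(f"pics/{tag}.npy",d);return im,d
def crop(im,x0,y0,x1,y1,s,fn):
    cv2.imwrite(fn,cv2.resize(im[y0:y1,x0:x1,::-1],None,fx=s,fy=s,interpolation=cv2.INTER_CUBIC))
E
python3 - <<'E'
from h import *
s=read_state();print(s)
for n in("side","top"):
    snap(n,n+"0");c=calibration(n);print(n,np.round(c["T"],3).tolist())
import station;print([x for x in dir(station) if x[0]!='_'])
E
```

```text
pics
{'t': 0.0, 'joints': array([ 1.17307623,  0.32182951, -0.07006477,  1.45166143,  0.02259315,
        1.37077782, -0.05690303]), 'dq': array([-0.00110569,  0.00189634,  0.00059943,  0.00079841,  0.00051335,
       -0.00026714, -0.00059068]), 'effort': array([-8.47177180e-04, -4.91298580e+01, -4.04331805e-01, -3.12527490e+01,
       -6.37756381e-02,  4.37952520e-02,  1.59146066e-04]), 'tool_pos': array([ 0.25990933, -0.59518364,  0.22146393]), 'tool_rot': array([-3.13970557e+00,  9.62361566e-05,  4.11827119e-01]), 'wrist_force': array([ 0.96769599, -0.5523325 , -0.25027655]), 'wrist_torque': array([-0.02880045, -0.05060698,  0.0188658 ]), 'finger_gap': 0.08689353905222531}
side [[-0.967, -0.131, 0.22, 0.237], [-0.256, 0.483, -0.837, 0.899], [0.003, -0.866, -0.5, 0.669], [0.0, 0.0, 0.0, 1.0]]
top [[0.022, -0.987, 0.156, 0.346], [-1.0, -0.024, -0.012, -0.072], [0.016, -0.156, -0.988, 1.203], [0.0, 0.0, 0.0, 1.0]]
['IKError', 'calibration', 'get_image', 'hold_point_z', 'job_done', 'read_state']
```

View pics/side0.png

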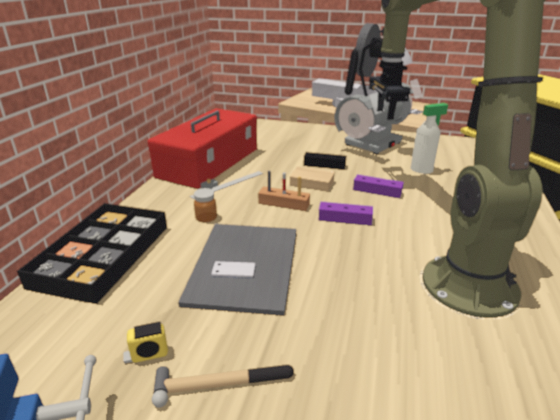

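View pics/top0.png

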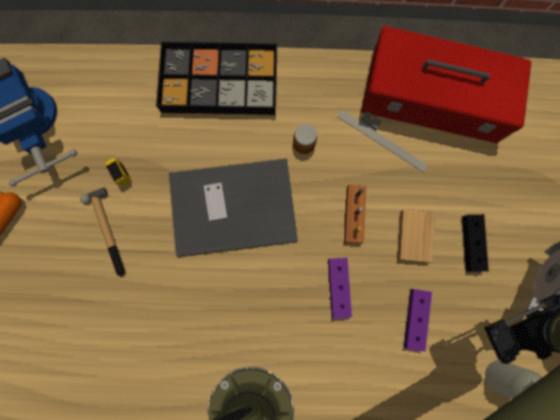

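```bash
python3 - <<'E'
from h import *
im=cv2.imread("pics/top0.png")[:,:,::-1]
crop(im,190,170,240,230,10,"pics/c1.png")
crop(im,330,170,380,250,7,"pics/c2.png")
im=cv2.imread("pics/side0.png")[:,:,::-1]
crop(im,200,250,270,290,10,"pics/c3.png")
crop(im,240,150,350,220,7,"pics/c4.png")
print(hold_point_z)
E
```

```text
0.0187
```

View pics/c1.png

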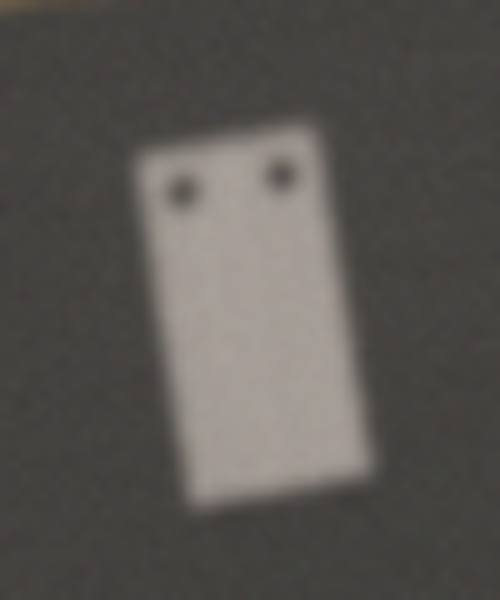

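View pics/c2.png

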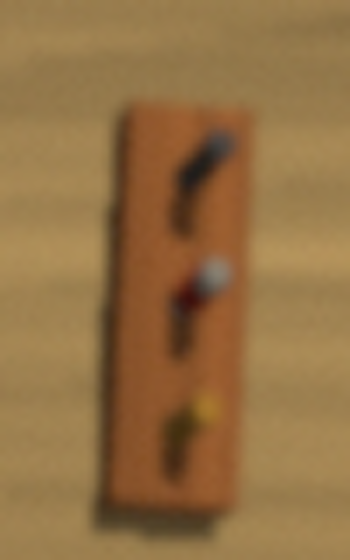

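View pics/c3.png

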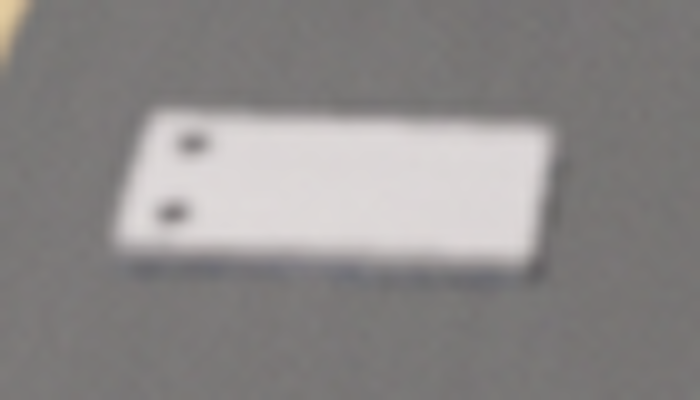

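View pics/c4.png

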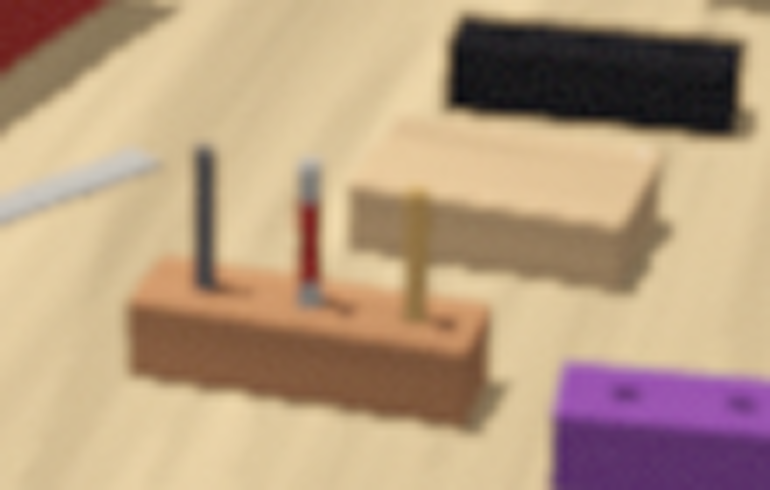

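```bash
python3 - <<'E'
from h import *
def cc(p,x0,y0,s): return ((p[0]+.5)/s-.5+x0,(p[1]+.5)/s-.5+y0)
P={}
P['top']=np.array([atz('top',*cc(p,190,170,10),.024) for p in [(138,152),(318,125),(372,472),(192,502)]])
s=[(115,245),(152,110),(552,125),(530,265)]
P['side']=np.array([atz('side',*cc(p,200,250,10),.024) for p in s])
d=np.load('pics/top0.npy');print('plate z',pix('top',d,216,202)[2],'slab',pix('top',d,250,210))
for k,v in P.items():
    print(k,np.round(v*1000,1).tolist(),np.round(v.mean(0)*1000,1),[round(1000*np.linalg.norm(v[i]-v[i-1]),1) for i in range(4)])
    a=(v[2]+v[3]-v[0]-v[1]);print('yaw',np.arctan2(a[1],a[0]))
    a=(v[1]-v[0]+v[2]-v[3]);print('ywid',np.arctan2(a[1],a[0]))
b=np.array([atz('top',*cc(p,330,170,7),.04) for p in [(130,103),(252,110),(237,510),(108,502)]])
print('block',np.round(b*1000,1).tolist(),np.round(b.mean(0)*1000,1))
for n,p in dict(pin=(220,145),red=(214,273),br=(205,408)).items(): print(n,np.round(atz('top',*cc(p,330,170,7),.110 if n!='br' else .104)*1000,1))
for n,p in dict(pin=(205,150),red=(310,165),br=(417,192)).items(): print('s',n,np.round(atz('side',*cc(p,240,150,7),.110 if n!='br' else .104)*1000,1))
for n,p in dict(pin=(205,285),red=(310,300),br=(417,316)).items(): print('sb',n,np.round(atz('side',*cc(p,240,150,7),.040)*1000,1))
q=np.array([atz('top',*p,.016) for p in [(170,172),(287,160),(297,242),(177,254)]]);print('slab',np.round(q*1000).tolist(),q.mean(0))
E
```

```text
plate z 0.023155166816572592 slab [0.53971219 0.01847014 0.01306511]
top [[606.5, 151.1, 24.0], [615.5, 100.9, 24.0], [517.4, 81.4, 24.0], [507.8, 130.9, 24.0]] [561.8 116.1  24. ] [np.float64(100.8), np.float64(51.0), np.float64(100.0), np.float64(50.4)]
yaw -2.942102654851977
ywid -1.3862634322008058
side [[606.6, 151.7, 24.0], [618.9, 98.8, 24.0], [519.8, 78.6, 24.0], [507.8, 133.0, 24.0]] [563.3 115.6  24. ] [np.float64(100.5), np.float64(54.3), np.float64(101.1), np.float64(55.7)]
yaw -2.947430954601495
ywid -1.3478672167807186
block [[614.5, -253.4, 40.0], [612.9, -302.2, 40.0], [453.4, -295.3, 40.0], [455.4, -244.8, 40.0]] [ 534.1 -273.9   40. ]
pin [ 583.2 -276.2  110. ]
red [ 534.7 -273.7  110. ]
br [ 485.1 -271.3  104. ]
s pin [ 584.9 -274.5  110. ]
s red [ 535.6 -271.4  110. ]
s br [ 486.5 -269.1  104. ]
sb pin [ 586.9 -278.6   40. ]
sb red [ 536.6 -276.8   40. ]
sb br [ 486.  -274.2   40. ]
slab [[643.0, 250.0, 16.0], [686.0, -82.0, 16.0], [453.0, -115.0, 16.0], [411.0, 215.0, 16.0]] [0.54840226 0.0669385  0.016     ]
```

Request:
{"name": "arm_command", "arguments": {
  "slide": [
    [10,25,0],
    [16,44,0],
    [17,45,0],
    [17,46,0],
    [17,46,0],
    [17,46,0],
    [17,46,0],
    [17,46,0]
  ],
  "twist": [
    [0,0,-0.013],
    [0,0,-0.013],
    [0,0,-0.013],
    [0,0,-0.013],
    [0,0,-0.013],
    [0,0,-0.013],
    [0,0,-0.013],
    [0,0,-0.013]
  ],
  "gripper": 1,
  "newtons": 10
}}

```text
t: 1.1
tool_pos: [0.3883, -0.25, 0.2223]
tool_rot: [3.142, 0.0, 0.307]
wrist_force: [0.9, 0.1, 0.4]
finger_gap: 0.0872
```

Request:
{"name": "arm_command", "arguments": {
  "slide": [
    [17,46,0],
    [17,46,0],
    [17,46,0],
    [17,46,0],
    [17,46,-10],
    [17,46,-20],
    [17,46,-30],
    [20,38,-30]
  ],
  "twist": [
    [0,0,-0.013],
    [0,0,-0.013],
    [0,0,-0.013],
    [0,0,-0.013],
    [0,0,-0.013],
    [0,0,-0.013],
    [0,0,-0.013],
    [0,0,-0.017]
  ]
}}

```text
t: 2.1
tool_pos: [0.5274, 0.1101, 0.1318]
tool_rot: [3.141, -0.001, 0.2]
wrist_force: [1.3, -0.6, 0.2]
finger_gap: 0.0876
```

Request:
{"name": "arm_command", "arguments": {
  "slide": [
    [0,0,-30],
    [0,0,-20]
  ],
  "twist": [
    [0,0,0],
    [0,0,0]
  ]
}}

```text
t: 2.35
tool_pos: [0.5261, 0.1085, 0.0806]
tool_rot: [-3.141, 0.003, 0.201]
wrist_force: [-0.7, -0.1, 0.2]
finger_gap: 0.0864
```

```bash
python3 - <<'E'
from h import *
im,d=snap("side","s1"); crop(im,180,180,300,300,6,"pics/s1c.png")
s=read_state();print(s['tool_pos'],s['tool_rot'])
E
```

```text
[0.52474814 0.10739758 0.07862333] [-3.14110578  0.00569276  0.1994986 ]
```

View pics/s1c.png

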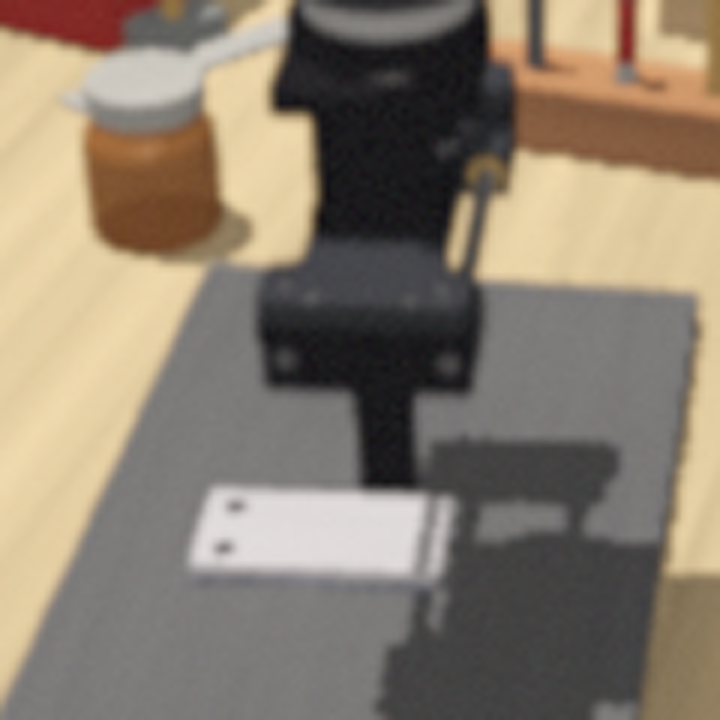

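Request:
{"name": "arm_command", "arguments": {
  "slide": [
    [0,0,-20],
    [0,0,-20],
    [0,0,-10],
    [0,0,-5],
    [0,0,0],
    [0,0,0]
  ],
  "twist": [
    [0,0,0],
    [0,0,0],
    [0,0,0],
    [0,0,0],
    [0,0,0],
    [0,0,0]
  ]
}}

```text
t: 3.15
tool_pos: [0.5277, 0.1084, 0.0282]
tool_rot: [3.141, -0.001, 0.2]
wrist_force: [-0.2, 0.1, -0.1]
finger_gap: 0.087
```

```bash
python3 - <<'E'
from h import *
im,d=snap("side","s2"); crop(im,190,210,290,290,8,"pics/s2c.png")
s=read_state();print(s['tool_pos'],s['tool_rot'],s['wrist_force'])
E
```

```text
[0.52767289 0.10842005 0.02819208] [ 3.14132263e+00 -1.10126037e-03  1.99765072e-01] [-0.07220797  0.48929933 -0.23388213]
```

View pics/s2c.png

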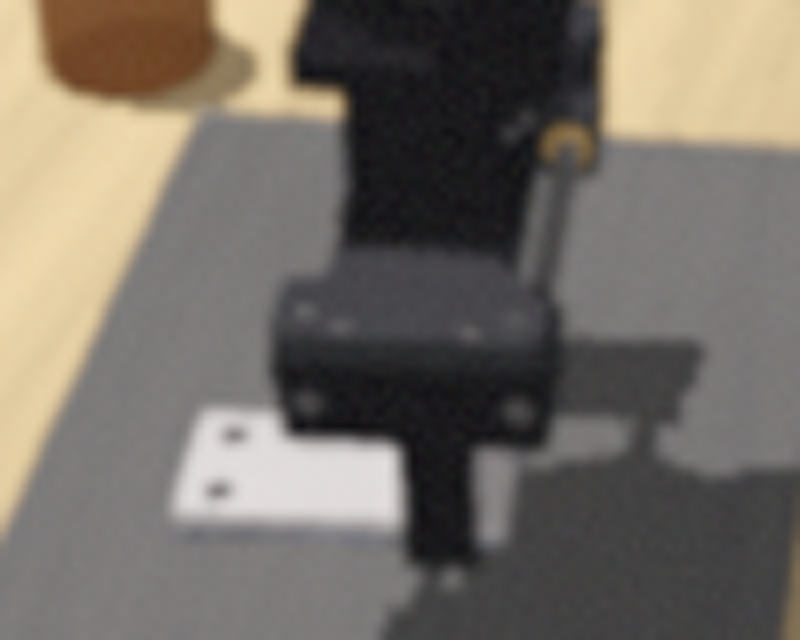

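Request:
{"name": "arm_command", "arguments": {
  "slide": [
    [0,0,-6],
    [0,0,-3],
    [0,0,-1],
    [0,0,0],
    [0,0,0]
  ],
  "twist": [
    [0,0,0],
    [0,0,0],
    [0,0,0],
    [0,0,0],
    [0,0,0]
  ]
}}

```text
t: 3.82
tool_pos: [0.5273, 0.1084, 0.0177]
tool_rot: [3.142, -0.0, 0.2]
wrist_force: [-0.5, 0.6, 0.0]
finger_gap: 0.0871
```

Request:
{"name": "arm_command", "arguments": {
  "slide": [
    [0,0,0],
    [0,0,0],
    [0,0,0],
    [0,0,0],
    [0,0,0],
    [0,0,0],
    [0,0,0],
    [0,0,0]
  ],
  "twist": [
    [0,0,0],
    [0,0,0],
    [0,0,0],
    [0,0,0],
    [0,0,0],
    [0,0,0],
    [0,0,0],
    [0,0,0]
  ],
  "gripper": -1,
  "newtons": 12
}}

```text
t: 4.82
tool_pos: [0.5271, 0.1083, 0.0176]
tool_rot: [3.142, 0.0, 0.2]
wrist_force: [-0.0, 0.7, 1.6]
finger_gap: 0.0498
```

Request:
{"name": "arm_command", "arguments": {
  "slide": [
    [0,0,6],
    [0,0,12],
    [0,0,20],
    [0,0,25],
    [0,0,25],
    [0,0,20],
    [0,0,0],
    [0,0,0]
  ],
  "twist": [
    [0,0,0],
    [0,0,0],
    [0,0,0],
    [0,0,0],
    [0,0,0],
    [0,0,0],
    [0,0,0],
    [0,0,0]
  ]
}}

```text
t: 5.82
tool_pos: [0.5266, 0.108, 0.125]
tool_rot: [3.141, 0.001, 0.2]
wrist_force: [0.4, 0.6, -2.9]
finger_gap: 0.05
```

```bash
python3 - <<'E'
from h import *
im,d=snap("side","s3"); crop(im,170,160,300,290,6,"pics/s3c.png")
s=read_state();print(s['tool_pos'],s['tool_rot'],s['wrist_force'],s['wrist_torque'],s['finger_gap'])
E
```

```text
[0.52637965 0.10799774 0.12464077] [-3.14159094e+00  1.83650023e-03  1.99699022e-01] [ 0.25563622  0.79761529 -2.83489692] [ 0.00383061  0.0799525  -0.0084313 ] 0.04957097824884588
```

View pics/s3c.png

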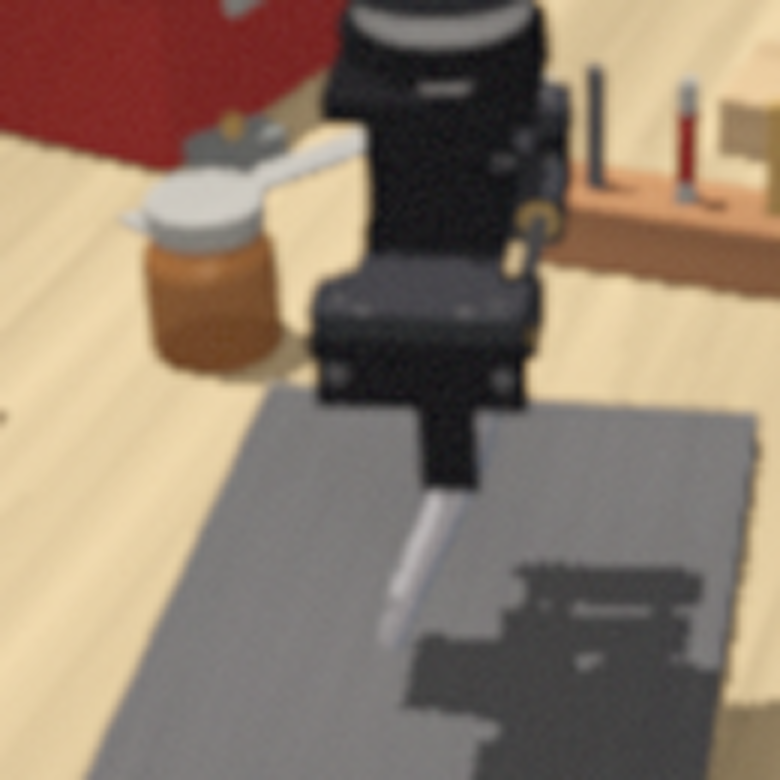

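Request:
{"name": "arm_command", "arguments": {
  "slide": [
    [0,0,0],
    [0,0,0],
    [0,0,0],
    [0,0,0],
    [0,0,0],
    [0,0,0],
    [0,0,0],
    [0,0,0]
  ],
  "twist": [
    [0,0,0],
    [0,0,0],
    [-0.02,0.098,0],
    [-0.03,0.147,0],
    [-0.03,0.147,0],
    [-0.03,0.147,0],
    [-0.03,0.147,0],
    [-0.02,0.098,0]
  ],
  "newtons": 40
}}

```text
t: 6.88
tool_pos: [0.528, 0.1085, 0.1235]
tool_rot: [3.14, 0.804, 0.198]
wrist_force: [-0.5, -0.3, -2.4]
finger_gap: 0.0492
```

```bash
python3 - <<'E'
from h import *
im,d=snap("side","s4"); crop(im,150,120,320,290,5,"pics/s4c.png")
s=read_state();print(s['tool_pos'],s['tool_rot'],s['wrist_force'],s['wrist_torque'],s['finger_gap'],s['joints'])
E
```

```text
[0.52742859 0.10844374 0.12069924] [3.1405889  0.80974144 0.1989044 ] [-3.35755059 -2.10251415 -5.03142644] [ 0.18432854 -1.31344187  0.17369729] 0.04893634919472615 [ 0.11458733  0.88338831 -0.62388422  1.16334941  0.2674117   2.01851408
 -1.8744389 ]
```

View pics/s4c.png

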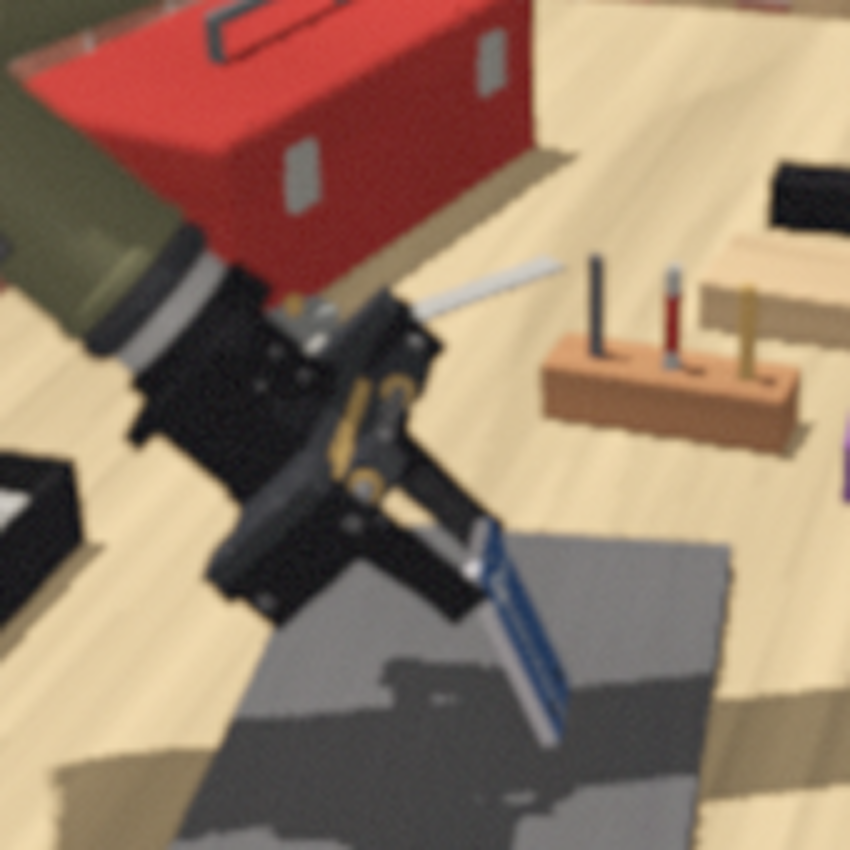

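Request:
{"name": "arm_command", "arguments": {
  "slide": [
    [0,0,-4],
    [0,0,-6],
    [0,0,-4],
    [0,0,0],
    [0,0,0]
  ],
  "twist": [
    [0,0,0],
    [0,0,0],
    [0,0,0],
    [0,0,0],
    [0,0,0]
  ]
}}

```text
t: 7.55
tool_pos: [0.5272, 0.1082, 0.1122]
tool_rot: [3.14, 0.799, 0.199]
wrist_force: [-0.4, 0.1, -2.9]
finger_gap: 0.0489
```

```bash
python3 - <<'E'
from h import *
im,d=snap("side","s5"); crop(im,190,180,310,300,7,"pics/s5c.png")
s=read_state();print(s['tool_pos'],s['tool_rot'],s['wrist_force'],s['wrist_torque'],s['finger_gap'],s['joints'])
E
```

```text
[0.52727665 0.10825903 0.112112  ] [3.1397511  0.79919889 0.19894326] [ 0.06289181  0.49929204 -1.85414195] [ 0.33607691 -1.32574413  0.0429343 ] 0.04909162605164591 [ 0.1178181   0.88351238 -0.62425952  1.17692002  0.27261895  1.99631178
 -1.87365633]
```

View pics/s5c.png

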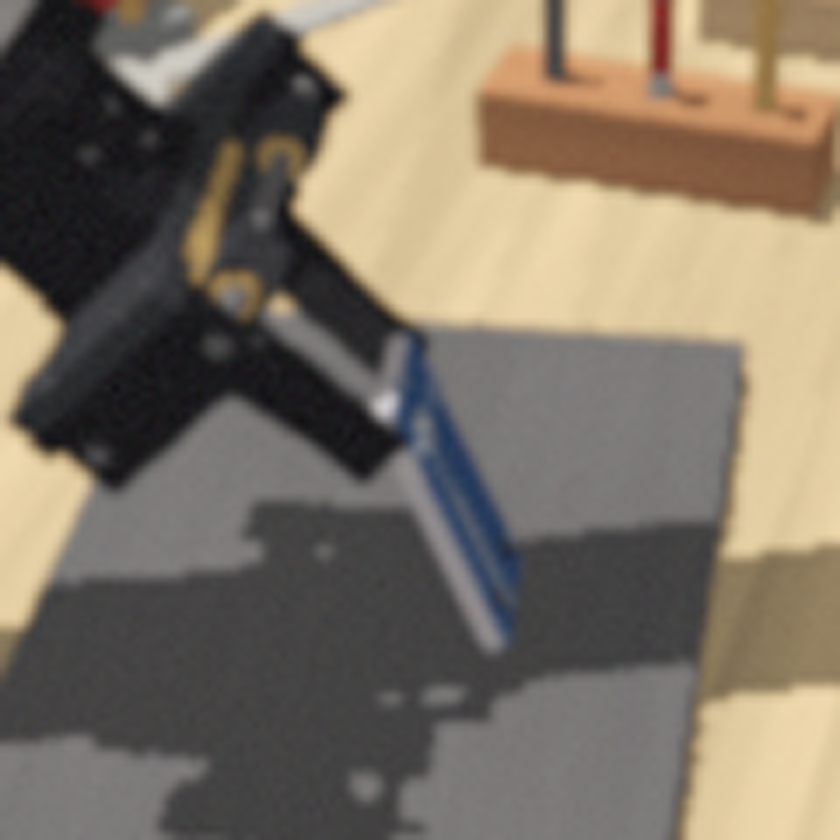

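```bash
python3 - <<'E'
from h import *
d=np.array([.98,.197,0]);n=np.array([-.197,.98,0]);z=np.array([0,0,1])
P=np.array([.5273,.1083,.112])+.0025*(.7*z+.7*d)+.025*n
for a in range(50,85,5):
    r=np.radians(a); u=-d*np.cos(r)-z*np.sin(r); w=d*np.sin(r)-z*np.cos(r) # w: towards bare side
    q=proj('side',P+.086*u+.004*w); e=P+.086*u+.004*w
    print(a,np.round((q-[190,180])*7),round(e[2]*1e3,1))
E
```

```text
50 [543. 621.] 45.3
55 [526. 631.] 41.0
60 [507. 639.] 37.3
65 [487. 645.] 34.1
70 [466. 650.] 31.6
75 [445. 654.] 29.6
80 [424. 656.] 28.4
```

Request:
{"name": "arm_command", "arguments": {
  "slide": [
    [0,0,-5],
    [0,0,-6],
    [0,0,-4],
    [0,0,-2],
    [0,0,0],
    [0,0,0]
  ],
  "twist": [
    [0,0,0],
    [0,0,0],
    [0,0,0],
    [0,0,0],
    [0,0,0],
    [0,0,0]
  ]
}}

```text
t: 8.35
tool_pos: [0.5274, 0.1084, 0.0953]
tool_rot: [3.14, 0.8, 0.199]
wrist_force: [2.6, -0.1, 4.8]
finger_gap: 0.049
```

Request:
{"name": "arm_command", "arguments": {
  "slide": [
    [0,0,0],
    [0,0,0],
    [5,1,-3],
    [6,1,-4],
    [6,1,-4],
    [6,1,-5],
    [5,1,-5],
    [0,0,0]
  ],
  "twist": [
    [0,0,0],
    [0,0,0],
    [0.008,-0.039,0],
    [0.01,-0.049,0],
    [0.01,-0.049,0],
    [0.01,-0.049,0],
    [0.01,-0.049,0],
    [0,0,0]
  ],
  "newtons": 12
}}

```text
t: 9.35
tool_pos: [0.5558, 0.1137, 0.0745]
tool_rot: [3.141, 0.557, 0.2]
wrist_force: [3.5, 1.5, 3.0]
finger_gap: 0.0495
```

```bash
python3 - <<'E'
from h import *
im,d=snap("side","s6"); crop(im,190,180,310,300,7,"pics/s6c.png")
s=read_state();print(s['tool_pos'],s['tool_rot'],s['wrist_force'],s['wrist_torque'],s['finger_gap'],s['joints'])
E
```

```text
[0.55559159 0.11358817 0.07413138] [3.14095419 0.55893504 0.19948963] [3.83870792 1.08422433 3.77620995] [ 0.30818064 -0.68899196 -0.0578984 ] 0.0501561209024489 [ 0.16706379  0.793939   -0.64880469  1.30332586  0.31710304  1.7349406
 -1.86205864]
```

View pics/s6c.png

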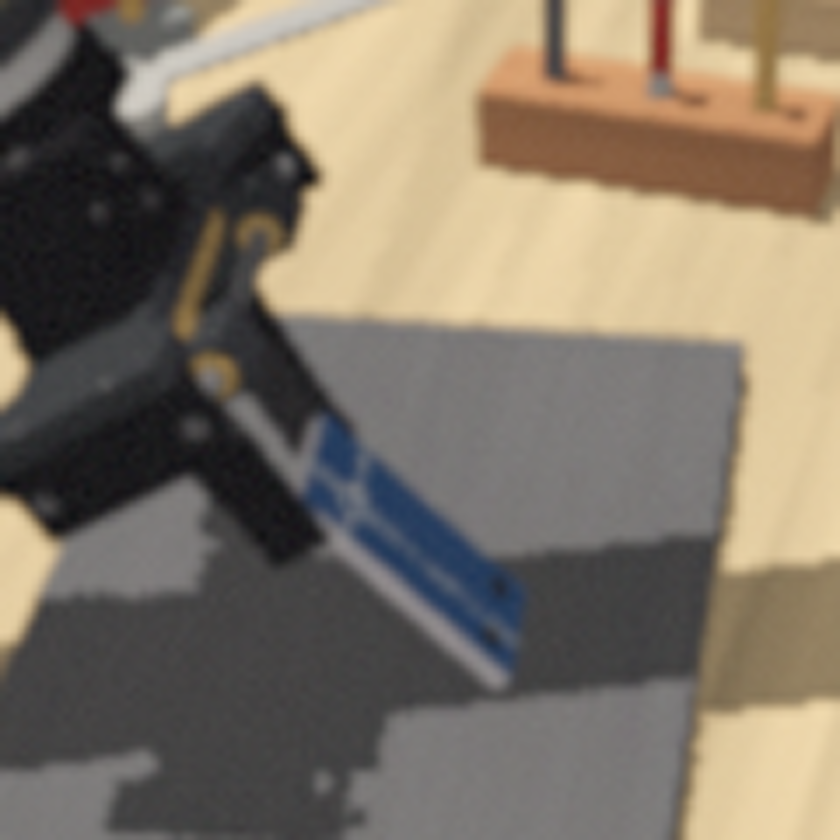

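Request:
{"name": "arm_command", "arguments": {
  "slide": [
    [5,1,-7],
    [5,1,-7],
    [4,1,-7],
    [3,0.5,-7],
    [3,0.5,-7],
    [2,0.5,-7],
    [0,0,0]
  ],
  "twist": [
    [0.018,-0.091,0],
    [0.018,-0.091,0],
    [0.018,-0.091,0],
    [0.018,-0.091,0],
    [0.018,-0.091,0],
    [0.018,-0.091,0],
    [0,0,0]
  ]
}}

```text
t: 10.28
tool_pos: [0.5739, 0.1167, 0.03]
tool_rot: [3.137, 0.01, 0.199]
wrist_force: [-1.6, 0.2, -1.2]
finger_gap: 0.0496
```

```bash
python3 - <<'E'
from h import *
im,d=snap("side","s7"); crop(im,190,180,310,300,7,"pics/s7c.png")
s=read_state();print(s['tool_pos'],s['tool_rot'],s['wrist_force'],s['wrist_torque'],s['finger_gap'])
E
```

```text
[0.57498563 0.1169335  0.03044518] [3.13774151 0.00929374 0.19877924] [-0.34097011 -0.93304537 -1.05770868] [-0.0204849   0.2079975   0.01765831] 0.04960452931250326
```

View pics/s7c.png

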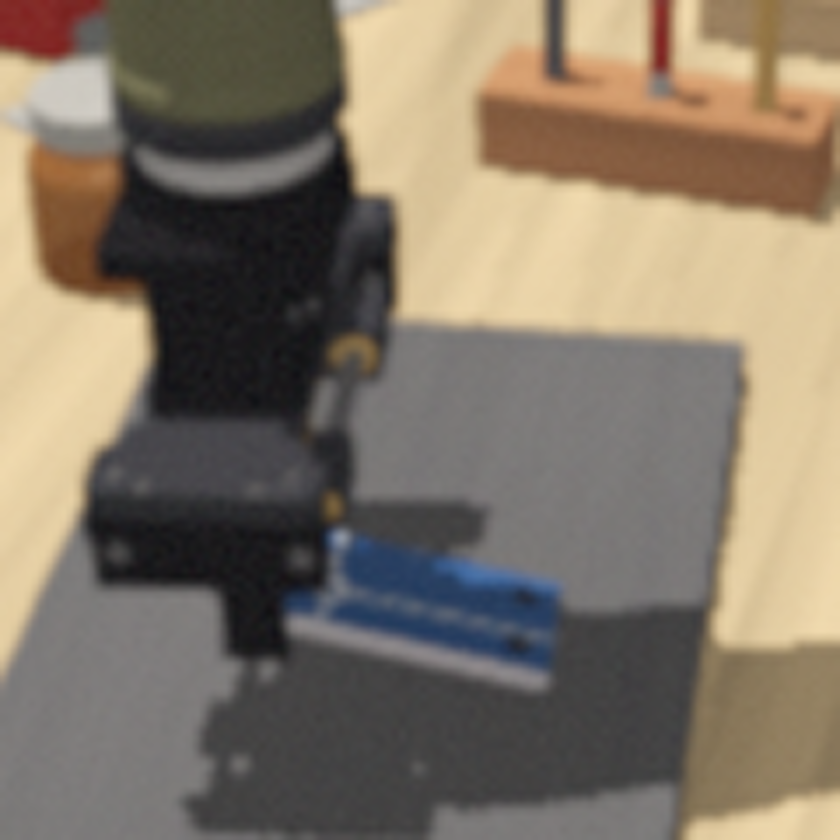

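Request:
{"name": "arm_command", "arguments": {
  "slide": [
    [0.6,0,-4],
    [0.5,0,-4],
    [0,0,-2.5],
    [0,0,0],
    [0,0,0]
  ],
  "twist": [
    [0,-0.005,0],
    [0,-0.004,0],
    [0,0,0],
    [0,0,0],
    [0,0,0]
  ]
}}

```text
t: 10.95
tool_pos: [0.5786, 0.118, 0.0213]
tool_rot: [3.137, -0.006, 0.199]
wrist_force: [0.4, -0.2, -1.9]
finger_gap: 0.0498
```

Request:
{"name": "arm_command", "arguments": {
  "slide": [
    [0,0,-1],
    [0,0,0],
    [0,0,0]
  ],
  "twist": [
    [0,0,0],
    [0,0,0],
    [0,0,0]
  ]
}}

```text
t: 11.32
tool_pos: [0.5783, 0.1179, 0.0202]
tool_rot: [3.137, -0.005, 0.199]
wrist_force: [1.7, 1.0, -0.5]
finger_gap: 0.0495
```

```bash
python3 - <<'E'
from h import *
im,d=snap("side","s8"); crop(im,190,180,310,300,7,"pics/s8c.png")
s=read_state();print(s['tool_pos'],s['tool_rot'],s['wrist_force'],s['wrist_torque'],s['finger_gap'])
E
```

```text
[0.57829721 0.11785805 0.0201877 ] [ 3.13658972 -0.00523998  0.19895895] [ 1.23082395  1.37993108 -0.40161863] [ 0.16364796 -0.20258045 -0.00520695] 0.04931006200034633
```

View pics/s8c.png

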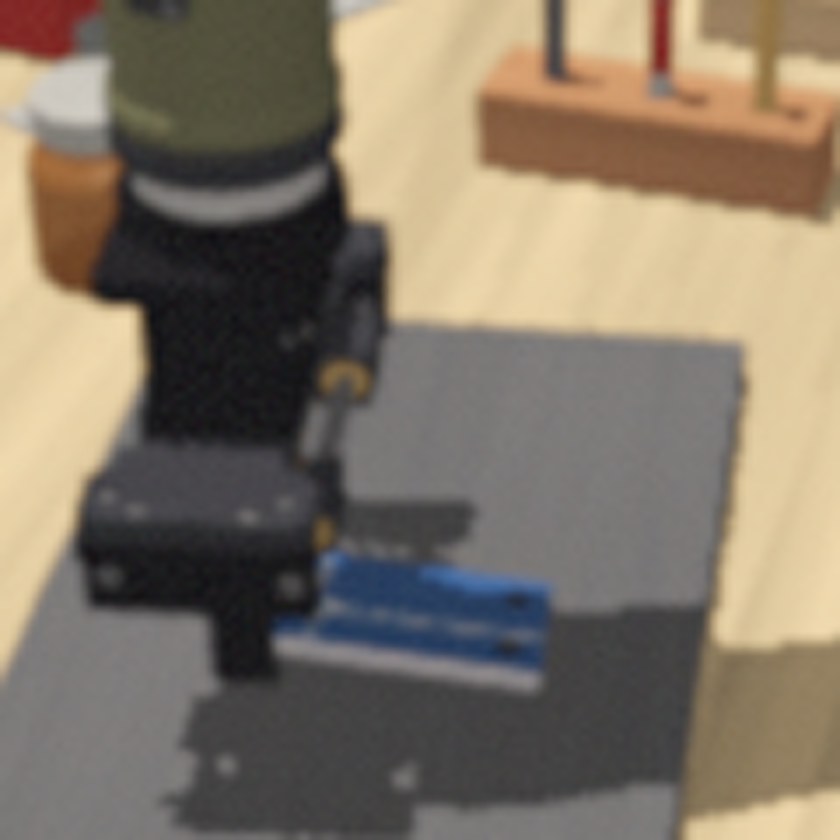

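Request:
{"name": "arm_command", "arguments": {
  "slide": [
    [0,0,-1],
    [0,0,-1],
    [0,0,0],
    [0,0,0]
  ],
  "twist": [
    [0,0,0],
    [0,0,0],
    [0,0,0],
    [0,0,0]
  ]
}}

```text
t: 11.88
tool_pos: [0.5781, 0.1178, 0.018]
tool_rot: [3.137, -0.005, 0.199]
wrist_force: [0.7, -0.1, -0.9]
finger_gap: 0.0498
```

Request:
{"name": "arm_command", "arguments": {
  "slide": [
    [0,0,-0.5],
    [0,0,0],
    [0,0,0]
  ],
  "twist": [
    [0,0,0],
    [0,0,0],
    [0,0,0]
  ]
}}

```text
t: 12.25
tool_pos: [0.5782, 0.1178, 0.0176]
tool_rot: [3.137, -0.005, 0.199]
wrist_force: [0.8, 0.6, -0.6]
finger_gap: 0.0498
```

Request:
{"name": "arm_command", "arguments": {
  "slide": [
    [0,0,0],
    [0,0,0],
    [0,0,0],
    [0,0,0],
    [0,0,0],
    [0,0,0]
  ],
  "twist": [
    [0,0,0],
    [0,0,0],
    [0,0,0],
    [0,0,0],
    [0,0,0],
    [0,0,0]
  ],
  "gripper": 1
}}

```text
t: 13.0
tool_pos: [0.5782, 0.1178, 0.0176]
tool_rot: [3.137, -0.005, 0.199]
wrist_force: [0.1, 0.7, 0.3]
finger_gap: 0.0865
```

Request:
{"name": "arm_command", "arguments": {
  "slide": [
    [0,0,10],
    [0,0,30],
    [0,0,50],
    [0,0,50],
    [0,-20,40],
    [0,-50,0],
    [0,-60,0],
    [0,-60,0]
  ],
  "twist": [
    [0,0,0],
    [0,0,0],
    [0,0,0],
    [0,0,0],
    [0,0,0],
    [0,0,-0.08],
    [0,0,-0.08],
    [0,0,-0.08]
  ]
}}

```text
t: 14.0
tool_pos: [0.5783, -0.0737, 0.1988]
tool_rot: [3.136, -0.007, -0.043]
wrist_force: [0.4, 0.0, 0.6]
finger_gap: 0.0874
```

```bash
python3 - <<'E'
from h import *
im,d=snap("side","s9"); crop(im,190,230,280,300,8,"pics/s9c.png")
im,d=snap("top","t9"); crop(im,185,165,245,235,9,"pics/t9c.png")
s=read_state();print(s['tool_pos'],s['tool_rot'],s['wrist_force'],s['wrist_torque'],s['finger_gap'])
E
```

```text
[ 0.57769412 -0.08238851  0.19782036] [ 3.13153715 -0.00504227 -0.05491964] [ 0.80076622 -0.20307599 -0.94635378] [0.01488531 0.04706548 0.01817923] 0.086845697710352
```

View pics/s9c.png

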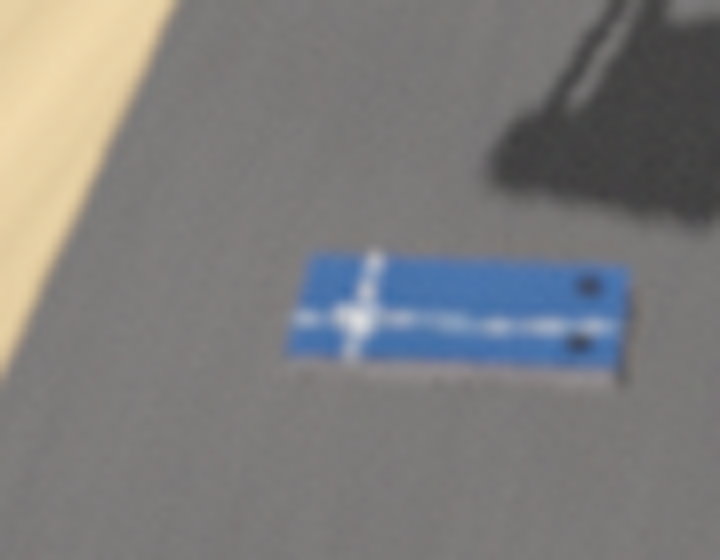

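View pics/t9c.png

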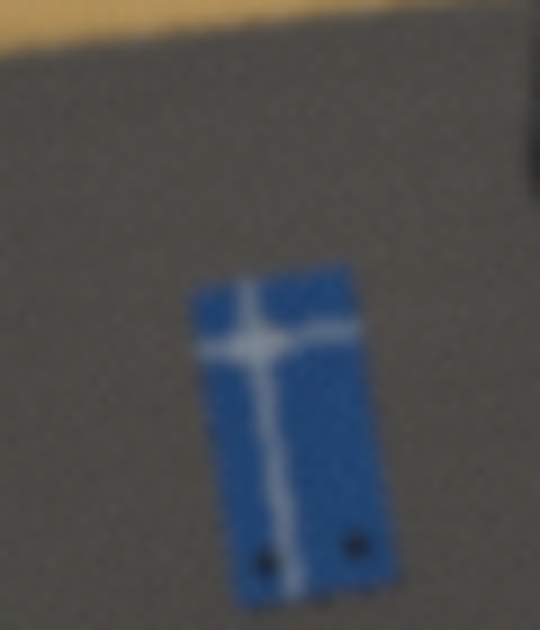

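View pics/t9.png

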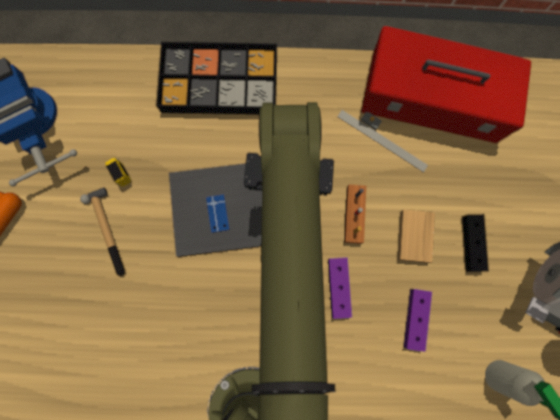

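```bash
python3 - <<'E'
from h import *
def cc(p,x0,y0,s): return ((p[0]+.5)/s-.5+x0,(p[1]+.5)/s-.5+y0)
t=[atz('top',*cc(p,185,165,9),.024) for p in [(258,344),(192,292),(350,266),(398,582),(238,608)]]
s=[atz('side',*cc(p,190,230,8),.024) for p in [(357,320),(287,357),(310,255),(630,270),(618,372)]]
for v in (t,s):
    v=np.array(v)*1e3;m=v[0];c=v[1:].mean(0);px=(v[1]+v[2]-v[3]-v[4]);px/=np.linalg.norm(px)
    # blue up: plate z down; y = z x x , z=-Z
    y=np.cross([0,0,-1],px)
    print('mark',m.round(1),'centre',c.round(1),'yaw',np.arctan2(px[1],px[0]),'pred mark',(c+30*px-7*y).round(1))
# depth flatness
d=np.load('pics/top0.npy')
d=np.load('pics/t9.npy');print([pix('top',d,*q)[2].round(4) for q in [(209,199),(222,198),(226,226),(214,228),(205,214)]])
E
```

```text
mark [555.8 120.8  24. ] centre [527.3 108.2  24. ] yaw 0.1928824713971518 pred mark [555.4 120.8  24. ]
mark [558.9 120.7  24. ] centre [529.5 108.9  24. ] yaw 0.18857962666475891 pred mark [557.7 121.4  24. ]
[np.float64(0.0233), np.float64(0.0235), np.float64(0.0244), np.float64(0.0268), np.float64(0.0206)]
```

Request:
{"name": "arm_command", "arguments": {
  "slide": [
    [-6,-30,0],
    [-8,-40,0],
    [-8,-45,0],
    [-8,-40,0],
    [-8,-30,0],
    [-5,-12,0],
    [0,0,0],
    [0,0,0]
  ],
  "twist": [
    [0,0,0],
    [0,0,0],
    [0,0,0],
    [0,0,0],
    [0,0,0],
    [0,0,0],
    [0,0,0],
    [0,0,0]
  ]
}}

```text
t: 15.1
tool_pos: [0.5361, -0.267, 0.1979]
tool_rot: [3.137, -0.006, -0.038]
wrist_force: [-0.3, 0.6, 0.3]
finger_gap: 0.0869
```

```bash
python3 - <<'E'
from h import *
s=read_state();print(s['tool_pos'],s['tool_rot'],s['wrist_force'],s['wrist_torque'],s['finger_gap'],s['joints'])
im,d=snap("side","s10"); crop(im,200,80,370,220,4.7,"pics/s10c.png")
E
```

```text
[ 0.53605738 -0.26700261  0.19786321] [ 3.13738031 -0.0056503  -0.03835737] [-0.27611419  0.64752264  0.2992653 ] [ 0.05356859  0.05791738 -0.05363194] 0.0868956678393131 [ 0.8969311   0.26729905 -0.56962453  1.60837311  0.15066921  1.30276801
 -1.30478302]
```

View pics/s10c.png

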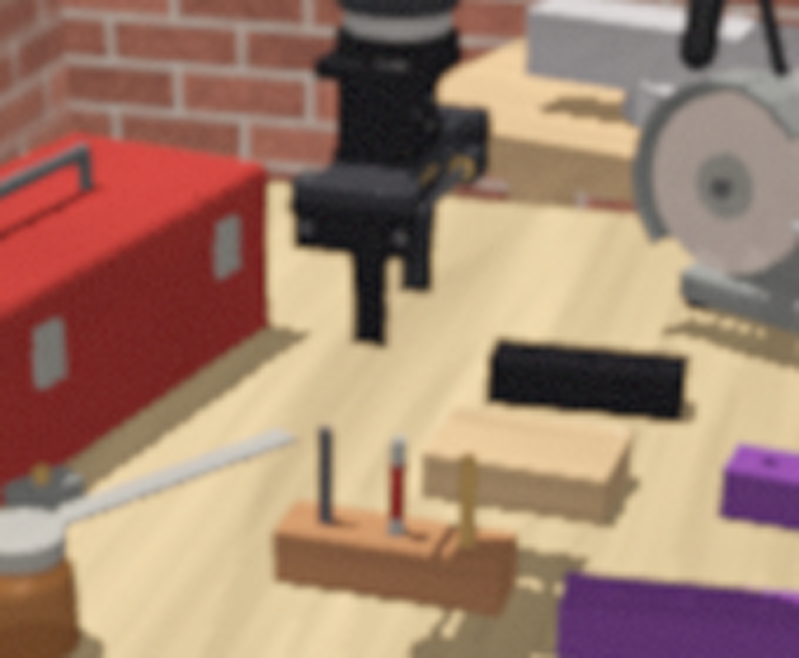

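Request:
{"name": "arm_command", "arguments": {
  "slide": [
    [0,-3,-10],
    [-1,-4,-20],
    [0,0,-25],
    [0,0,-20],
    [0,0,-5],
    [0,0,0],
    [0,0,0]
  ],
  "twist": [
    [0.004,0.006,-0.012],
    [0,0,0],
    [0,0,0],
    [0,0,0],
    [0,0,0],
    [0,0,0],
    [0,0,0]
  ]
}}

```text
t: 16.02
tool_pos: [0.5349, -0.2764, 0.1185]
tool_rot: [3.14, -0.0, -0.053]
wrist_force: [-1.5, -0.1, 0.3]
finger_gap: 0.087
```

```bash
python3 - <<'E'
from h import *
s=read_state();print(s['tool_pos'],s['tool_rot'])
im,d=snap("side","s11"); crop(im,230,110,350,220,6,"pics/s11c.png")
im,d=snap("top","t11"); crop(im,310,150,400,260,6,"pics/t11c.png")
E
```

```text
[ 0.53494779 -0.27642068  0.11853377] [ 3.13954741e+00 -4.00377472e-04 -5.30279216e-02]
```

View pics/s11c.png

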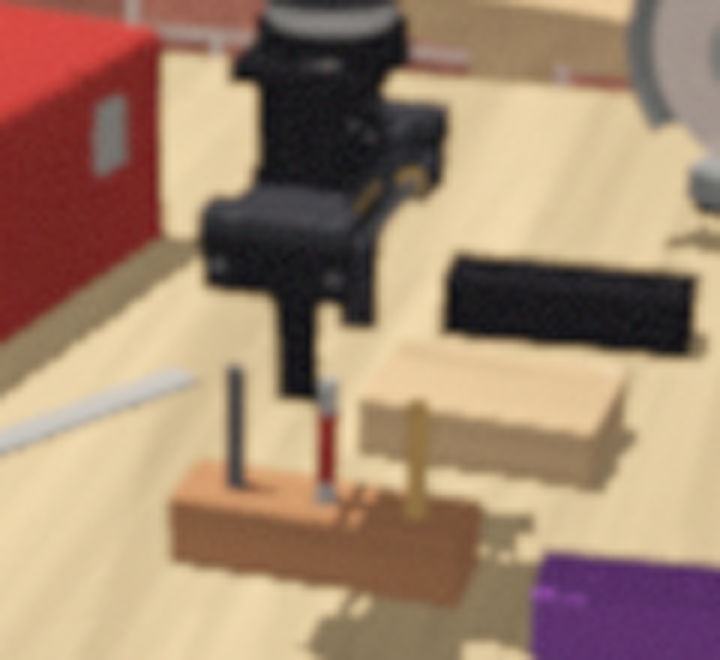

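View pics/t11c.png

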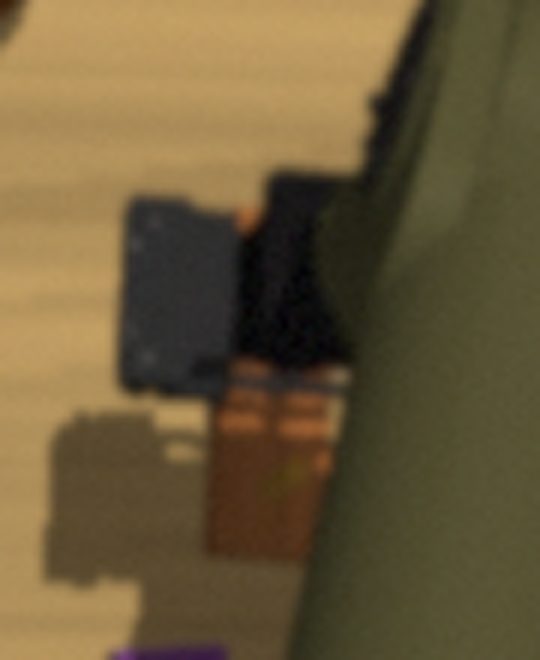

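```bash
python3 - <<'E'
from h import *
for x in (-.0095,0,.0095): print(((proj('side',[.535+x,-.2764+.058,.1185])-[230,110])*6+3).round(0), end=' ')
print()
for P in ([.535,-.2738,.110],[.535,-.2738,.040],[.5365,-.2738,.11],[.5365,-.2738,.04],[.5365,-.2760,.04]): print(((proj('side',P)-[230,110])*6+3).round(0))
E
```

```text
[319. 412.] [301. 410.] [282. 408.] 
[328. 380.]
[328. 500.]
[326. 380.]
[325. 500.]
[326. 498.]
```

Request:
{"name": "arm_command", "arguments": {
  "slide": [
    [0.5,2,-10],
    [0,0,-20],
    [0,0,-20],
    [0,0,-12],
    [0,0,-3],
    [0,0,0],
    [0,0,0]
  ],
  "twist": [
    [0,0,0],
    [0,0,0],
    [0,0,0],
    [0,0,0],
    [0,0,0],
    [0,0,0],
    [0,0,0]
  ]
}}

```text
t: 17.0
tool_pos: [0.5353, -0.2744, 0.0533]
tool_rot: [3.14, -0.0, -0.053]
wrist_force: [-0.2, 0.0, 0.7]
finger_gap: 0.0867
```

```bash
python3 - <<'E'
from h import *
s=read_state();print(s['tool_pos'],s['tool_rot'],s['wrist_force'])
im,d=snap("side","s12"); crop(im,230,110,350,220,6,"pics/s12c.png")
E
```

```text
[ 0.53532385 -0.27440074  0.05330998] [ 3.13969443e+00 -7.25421656e-05 -5.30840185e-02] [-0.22936267  0.03012824  0.74819266]
```

View pics/s12c.png

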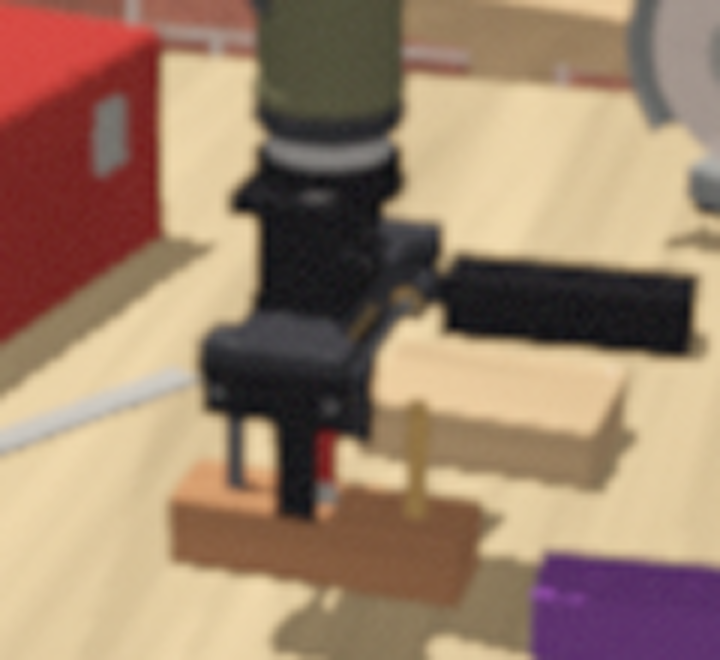

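Aligned with the red punch (between dark pin punch and brass drift). Close.

Request:
{"name": "arm_command", "arguments": {
  "slide": [
    [0,0,0],
    [0,0,0],
    [0,0,0],
    [0,0,0],
    [0,0,0],
    [0,0,0],
    [0,0,0],
    [0,0,0]
  ],
  "twist": [
    [0,0,0],
    [0,0,0],
    [0,0,0],
    [0,0,0],
    [0,0,0],
    [0,0,0],
    [0,0,0],
    [0,0,0]
  ],
  "gripper": -1,
  "newtons": 40
}}

```text
t: 18.05
tool_pos: [0.5348, -0.2742, 0.0526]
tool_rot: [3.14, 0.001, -0.053]
wrist_force: [0.3, -0.1, -0.5]
finger_gap: 0.0152
```

Request:
{"name": "arm_command", "arguments": {
  "slide": [
    [0,0,0],
    [0,0,0],
    [0,0,0],
    [0,0,0]
  ],
  "twist": [
    [0,0,0],
    [0,0,0],
    [0,0,0],
    [0,0,0]
  ],
  "newtons": 50
}}

```text
t: 18.55
tool_pos: [0.5348, -0.2745, 0.0526]
tool_rot: [3.14, 0.001, -0.053]
wrist_force: [0.5, -1.1, -0.7]
finger_gap: 0.0108
```

Request:
{"name": "arm_command", "arguments": {
  "slide": [
    [0,0,5],
    [0,0,12],
    [0,0,20],
    [0,0,30],
    [0,0,30],
    [0,0,30],
    [0,0,10],
    [0,0,0]
  ],
  "twist": [
    [0,0,0],
    [0,0,0],
    [0,0,0],
    [0,0,0],
    [0,0,0],
    [0,0,0],
    [0,0,0],
    [0,0,0]
  ]
}}

```text
t: 19.55
tool_pos: [0.535, -0.2741, 0.1904]
tool_rot: [3.14, 0.0, -0.053]
wrist_force: [0.4, 0.1, -1.3]
finger_gap: 0.011
```

```bash
python3 - <<'E'
from h import *
s=read_state();print(s['tool_pos'],s['tool_rot'],s['wrist_force'],s['finger_gap'])
im,d=snap("side","s13"); crop(im,230,80,350,220,5.5,"pics/s13c.png")
E
```

```text
[ 0.53501166 -0.27407216  0.19042602] [ 3.13963680e+00  5.22060171e-05 -5.29099386e-02] [ 0.39225771  0.08229948 -1.30325368] 0.011044187989403946
```

View pics/s13c.png

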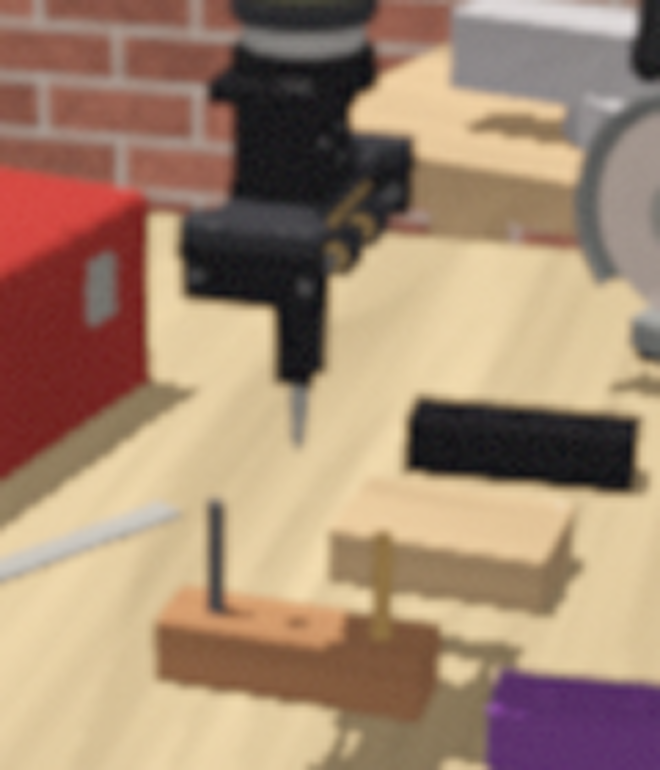

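Request:
{"name": "arm_command", "arguments": {
  "slide": [
    [1,20,0],
    [3,45,0],
    [3,55,0],
    [3,55,0],
    [3,55,0],
    [3,55,0],
    [3,50,0],
    [3,35,0]
  ],
  "twist": [
    [0,0,0],
    [0,0,0],
    [0,0,0],
    [0,0,0],
    [0,0,0],
    [0,0,0],
    [0,0,0],
    [0,0,0]
  ]
}}

```text
t: 20.6
tool_pos: [0.5548, 0.1004, 0.1888]
tool_rot: [3.141, 0.003, -0.049]
wrist_force: [-0.2, -0.4, -1.2]
finger_gap: 0.0112
```

Request:
{"name": "arm_command", "arguments": {
  "slide": [
    [0,20,-20],
    [0,5,-30],
    [0,0,-30],
    [0,0,-15],
    [0,0,0],
    [0,0,0],
    [0,0,0]
  ],
  "twist": [
    [0,0,0],
    [0,0,0],
    [0,0,0],
    [0,0,0],
    [0,0,0],
    [0,0,0],
    [0,0,0]
  ]
}}

```text
t: 21.48
tool_pos: [0.5576, 0.121, 0.0958]
tool_rot: [3.141, -0.001, -0.053]
wrist_force: [-0.4, -0.3, -0.4]
finger_gap: 0.0109
```

```bash
python3 - <<'E'
from h import *
s=read_state();print(s['tool_pos'],s['tool_rot'],s['wrist_force'],s['finger_gap'])
im,d=snap("side","s14"); crop(im,205,235,265,285,12,"pics/s14c.png")
im,d=snap("top","t14"); crop(im,180,160,260,235,8,"pics/t14c.png")
E
```

```text
[0.55759508 0.12101525 0.09582349] [ 3.14062169e+00 -9.48138631e-04 -5.34013356e-02] [-0.4260357  -0.28561359 -0.43454874] 0.010877610792262772
```

View pics/s14c.png

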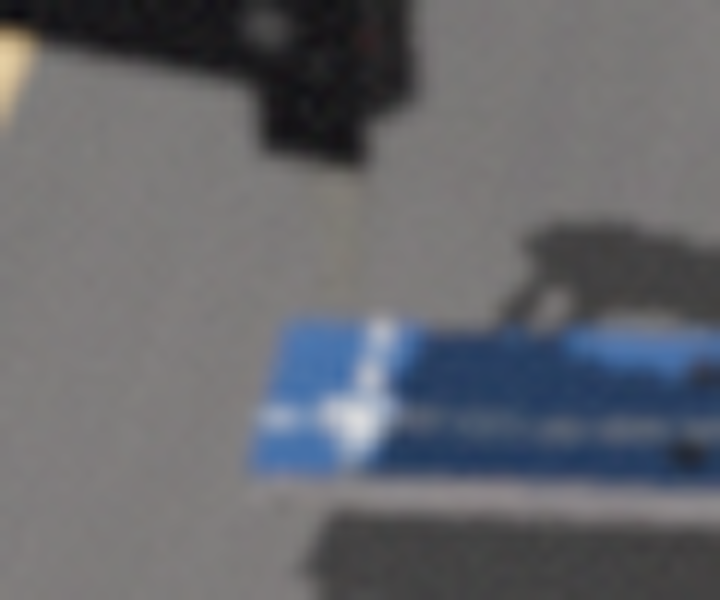

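View pics/t14c.png

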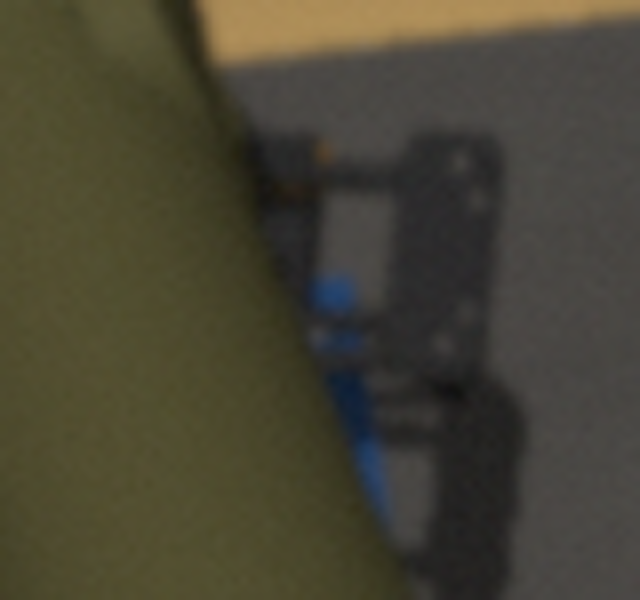

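```bash
python3 - <<'E'
from h import *
f=lambda P:((proj('side',P)-[205,235])*12+5.5).round(0)
print(f([.5576,.121,.0525]),f([.5576,.121,.0525+.03]),f([.5576,.121,.024]),f([.5589,.1207,.024]),f([.5558,.1208,.024]))
im=cv2.imread('pics/s14.png')
c=cv2.resize(im[240:275,222:245],None,fx=17,fy=17,interpolation=cv2.INTER_CUBIC)
c=cv2.convertScaleAbs(c,alpha=1.6,beta=-60)
cv2.imwrite('pics/s14d.png',c)
E
```

```text
[354. 309.] [346. 186.] [361. 422.] [356. 420.] [370. 423.]
```

View pics/s14d.png

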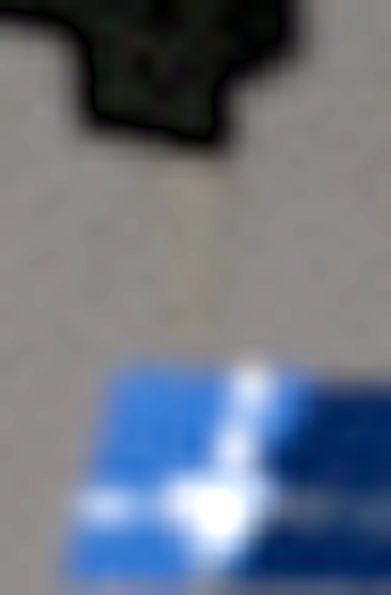

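```bash
python3 - <<'E'
from h import *
im=cv2.imread('pics/s13.png')
c=cv2.resize(im[140:170,270:300],None,fx=20,fy=20,interpolation=cv2.INTER_CUBIC)
cv2.imwrite('pics/s13d.png',c)
f=lambda P:((proj('side',P)-[270,140])*20+9.5).round(0)
for z in (.1904-.0433,.1904-.03,.1904-.01,.1904): print(z,f([.535,-.2741,z]),f([.538,-.2741,z]))
E
```

```text
0.1471 [297. 445.] [278. 442.]
0.16040000000000001 [297. 364.] [278. 362.]
0.1804 [298. 241.] [279. 239.]
0.1904 [299. 178.] [279. 176.]
```

View pics/s13d.png

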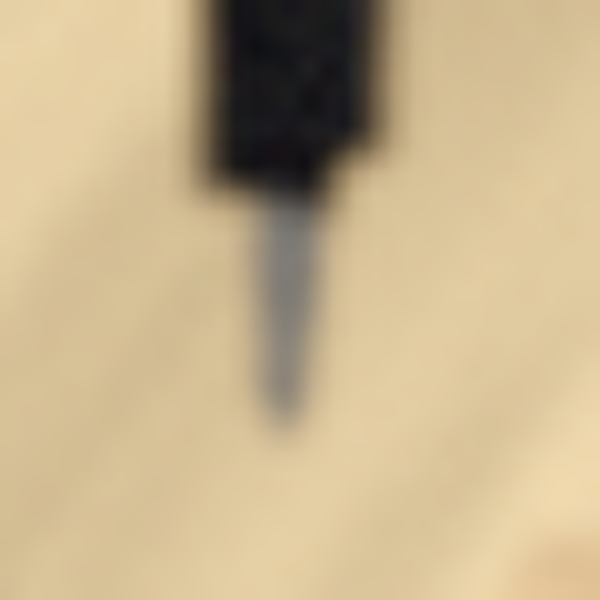

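Request:
{"name": "arm_command", "arguments": {
  "slide": [
    [-0.6,-0.3,-8],
    [-0.5,-0.2,-10],
    [0,0,-5],
    [0,0,0],
    [0,0,0]
  ],
  "twist": [
    [0,0,0],
    [0,0,0],
    [0,0,0],
    [0,0,0],
    [0,0,0]
  ]
}}

```text
t: 22.2
tool_pos: [0.5558, 0.1205, 0.0717]
tool_rot: [3.14, 0.001, -0.053]
wrist_force: [0.2, -0.2, -0.4]
finger_gap: 0.0109
```

```bash
python3 - <<'E'
from h import *
s=read_state();print(s['tool_pos'],s['tool_rot'],s['wrist_force'],s['finger_gap'])
im,d=snap("side","s15"); crop(im,220,250,250,280,20,"pics/s15c.png")
p=s['tool_pos']
f=lambda P:((proj('side',P)-[220,250])*20+9.5).round(0)
for x in (0,.002): print(f([p[0]+x,p[1],p[2]-.0433]),f([p[0]+x,p[1],.024]))
E
```

```text
[0.55578599 0.12045505 0.07168216] [ 3.14049732e+00  9.66042336e-04 -5.30215626e-02] [ 0.19420362 -0.20900264 -0.36722181] 0.010894435408172115
[316. 375.] [318. 403.]
[301. 372.] [303. 401.]
```

View pics/s15c.png

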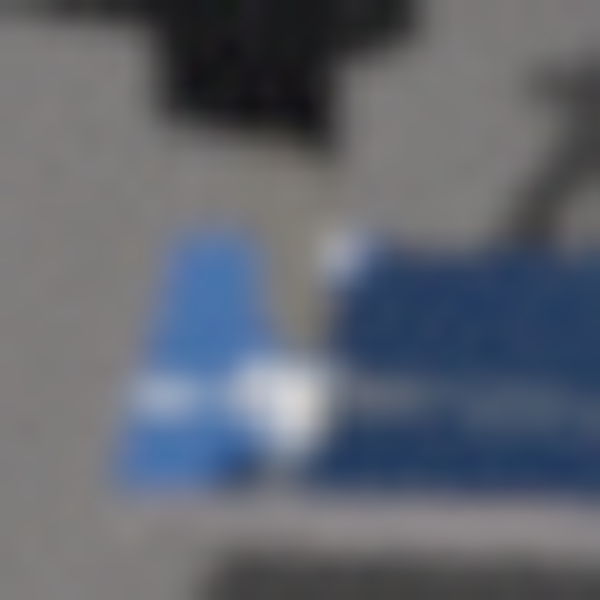

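```bash
python3 - <<'E'
from h import *
for n,f in(('top','t9'),('side','s9')):
    im=cv2.imread(f'pics/{f}.png').astype(float)
    R=im[:,:,2]; # red channel: white high, blue low
    T=atz
    C=np.array([528,108.4,24])/1e3; px=np.array([np.cos(.19),np.sin(.19),0]); y=np.cross([0,0,-1],px)
    if n=='top': C=np.array([.5273,.1082,.024])
    else: C=np.array([.5295,.1089,.024])
    # rectify plate at 0.25mm/px
    s=4; W=np.zeros((60*s,110*s),np.float32);U=W.copy();V=W.copy()
    c=calibration(n);Ti=np.linalg.inv(np.array(c['T']))
    g=[(i,j) for i in range(60*s) for j in range(110*s)]
    P=np.array([C+px*((j/s-55)/1e3)+y*((i/s-30)/1e3) for i,j in g])
    q=cv2.projectPoints(P,cv2.Rodrigues(Ti[:3,:3])[0],Ti[:3,3],np.array(c["intrinsics"],float),np.array(c["dist_coeffs"],float))[0][:,0]
    M=q.reshape(60*s,110*s,2).astype(np.float32)
    o=cv2.remap(im.astype(np.uint8),M[...,0],M[...,1],cv2.INTER_CUBIC)
    cv2.imwrite(f'pics/rect_{n}.png',o)
    G=o[:,:,2].astype(float)
    X=np.arange(110*s)/s-55;Y=np.arange(60*s)/s-30
    # transverse line: rows y 4..20, x 18..42 ; long line: x -25..18, y -17..3
    def cen(a,ax): a=np.clip(a-np.percentile(a,50),0,None);return (a*ax).sum()/a.sum()
    rows=(Y>4)&(Y<20);cols=(X>20)&(X<42);tx=cen(G[rows][:,cols].mean(0),X[cols])
    r2=(Y>-16)&(Y<3);c2=(X>-20)&(X<20);ly=cen(G[r2][:,c2].mean(1),Y[r2])
    m=C+px*tx/1e3+y*ly/1e3
    print(n,tx,ly,(m*1e3).round(1))
E
```

```text
top 30.8028705478761 -7.372505560914941 [556.2 121.3  24. ]
side 30.583848127930985 -5.1005410213783655 [558.6 119.7  24. ]
```

View pics/rect_top.png

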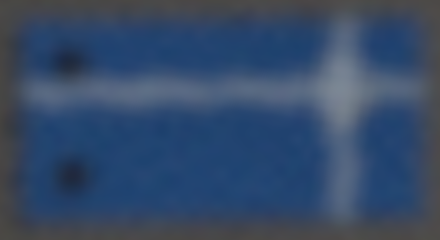

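View pics/rect_side.png

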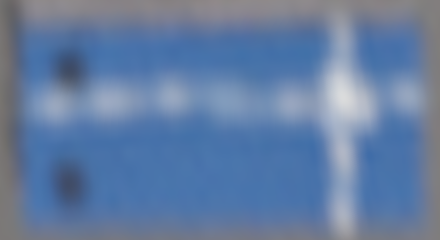

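Request:
{"name": "arm_command", "arguments": {
  "slide": [
    [0.7,0.3,0],
    [0,0,-1.5],
    [0,0,-1.5],
    [0,0,0],
    [0,0,0]
  ],
  "twist": [
    [0.001,-0.001,0],
    [0,0,0],
    [0,0,0],
    [0,0,0],
    [0,0,0]
  ]
}}

```text
t: 22.88
tool_pos: [0.5563, 0.1206, 0.0686]
tool_rot: [3.141, 0.0, -0.053]
wrist_force: [0.7, 0.7, -1.2]
finger_gap: 0.0108
```

Request:
{"name": "arm_command", "arguments": {
  "slide": [
    [0,0,-1],
    [0,0,0],
    [0,0,0],
    [0,0,0]
  ],
  "twist": [
    [0,0,0],
    [0,0,0],
    [0,0,0],
    [0,0,0]
  ]
}}

```text
t: 23.38
tool_pos: [0.5564, 0.1206, 0.0676]
tool_rot: [3.141, 0.0, -0.053]
wrist_force: [-0.3, -0.6, -0.9]
finger_gap: 0.011
```

```bash
python3 - <<'E'
from h import *
s=read_state();print(s['tool_pos'],s['tool_rot'],s['wrist_force'],s['finger_gap'])
im,d=snap("side","s16"); crop(im,220,250,250,280,20,"pics/s16c.png")
E
```

```text
[0.55637885 0.12062743 0.06761635] [ 3.14134647e+00  1.35151025e-04 -5.30991652e-02] [-0.34110982 -0.62223099 -0.89539252] 0.010954583377126818
```

View pics/s16c.png

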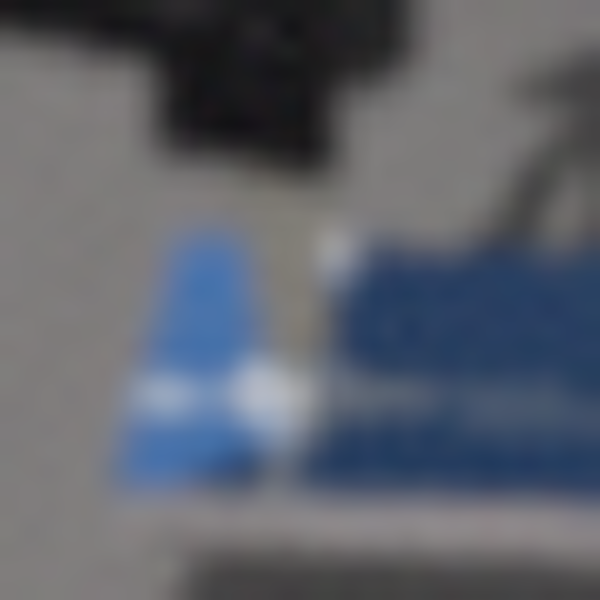

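Request:
{"name": "arm_command", "arguments": {
  "slide": [
    [0,0,-0.5],
    [0,0,0],
    [0,0,0]
  ],
  "twist": [
    [0,0,0],
    [0,0,0],
    [0,0,0]
  ]
}}

```text
t: 23.8
tool_pos: [0.5563, 0.1206, 0.0671]
tool_rot: [3.141, 0.0, -0.053]
wrist_force: [-0.6, 1.1, -0.9]
finger_gap: 0.0107
```

Request:
{"name": "arm_command", "arguments": {
  "slide": [
    [0,0,-0.5],
    [0,0,0],
    [0,0,0]
  ],
  "twist": [
    [0,0,0],
    [0,0,0],
    [0,0,0]
  ]
}}

```text
t: 24.18
tool_pos: [0.5564, 0.1206, 0.0666]
tool_rot: [3.141, 0.0, -0.053]
wrist_force: [-0.5, -0.6, -1.2]
finger_gap: 0.0108
```

Request:
{"name": "arm_command", "arguments": {
  "slide": [
    [0,0,-0.5],
    [0,0,0],
    [0,0,0]
  ],
  "twist": [
    [0,0,0],
    [0,0,0],
    [0,0,0]
  ]
}}

```text
t: 24.55
tool_pos: [0.5565, 0.1207, 0.0663]
tool_rot: [3.141, -0.0, -0.053]
wrist_force: [-0.7, -0.7, 2.2]
finger_gap: 0.011
```

Request:
{"name": "arm_command", "arguments": {
  "slide": [
    [0,0,-0.1],
    [0,0,0],
    [0,0,0]
  ],
  "twist": [
    [0,0,0],
    [0,0,0],
    [0,0,0]
  ]
}}

```text
t: 24.92
tool_pos: [0.5565, 0.1206, 0.0661]
tool_rot: [3.141, -0.0, -0.053]
wrist_force: [-0.7, 0.1, 3.5]
finger_gap: 0.011
```

```bash
python3 - <<'E'
from h import *
fz=[]
s=read_state();fz.append(s['wrist_force'])
im,d=snap("side","s17"); crop(im,220,250,250,280,20,"pics/s17c.png"); crop(im,160,170,300,300,5.5,"pics/s17d.png")
for i in range(8):
    if i%2==0: get_image("top")
    fz.append(read_state()['wrist_force'])
s=read_state();print(s['tool_pos'],s['tool_rot'],s['finger_gap'],s['t']);print(np.round(fz,1).tolist())
E
```

```text
[0.5564971  0.12061875 0.06612489] [ 3.14136394e+00 -1.11867030e-04 -5.31098505e-02] 0.011189950385627088 25.175
[[-0.7, 0.1, 3.5], [-0.3, -0.8, 3.8], [-0.3, -0.8, 3.8], [-0.8, 0.0, 3.7], [-0.8, 0.0, 3.7], [-0.9, 0.7, 3.6], [-0.9, 0.7, 3.6], [-0.2, -0.9, 3.3], [-0.2, -0.9, 3.3]]
```

View pics/s17c.png

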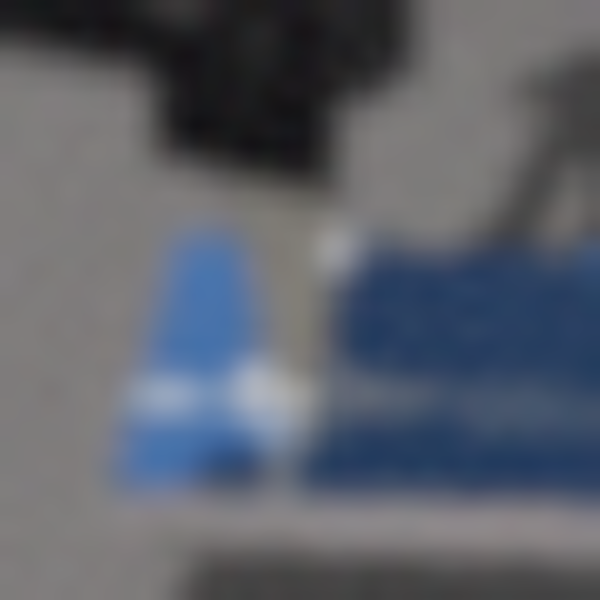

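View pics/s17d.png

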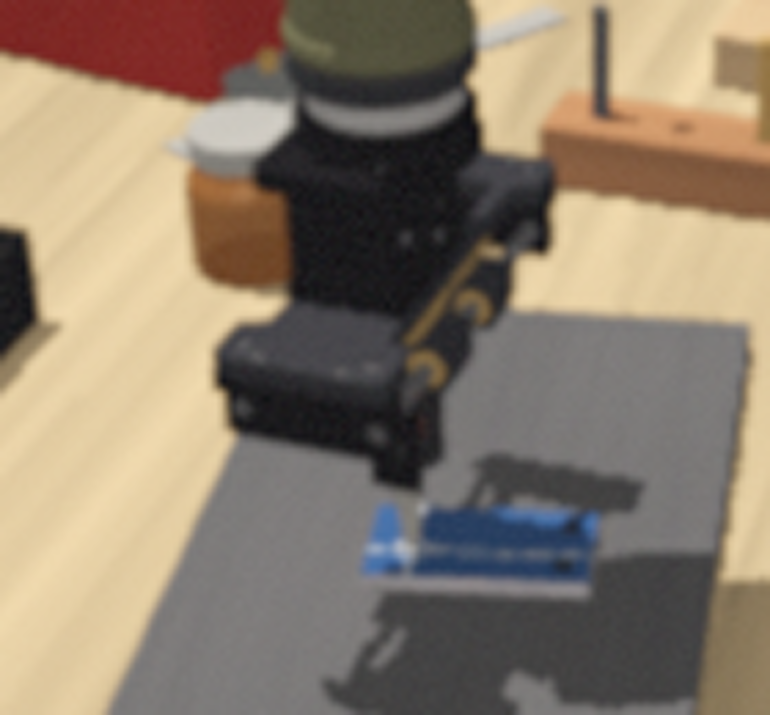

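```bash
python3 - <<'E'
from h import *
a=cv2.imread('pics/s9.png')[250:280,220:250];b=cv2.imread('pics/s17.png')[250:280,220:250]
f=lambda P:((proj('side',P)-[220,250])*20+9.5).round(0)
print('mark fit',f([.5586,.1197,.024]),'tip pred',f([.5585,.1206,.024]))
A=cv2.resize(a,None,fx=13,fy=13,interpolation=cv2.INTER_CUBIC);B=cv2.resize(b,None,fx=13,fy=13,interpolation=cv2.INTER_CUBIC)
cv2.imwrite('pics/cmp.png',np.hstack([A,B]))
E
```

```text
mark fit [299. 396.] tip pred [297. 401.]
```

View pics/cmp.png

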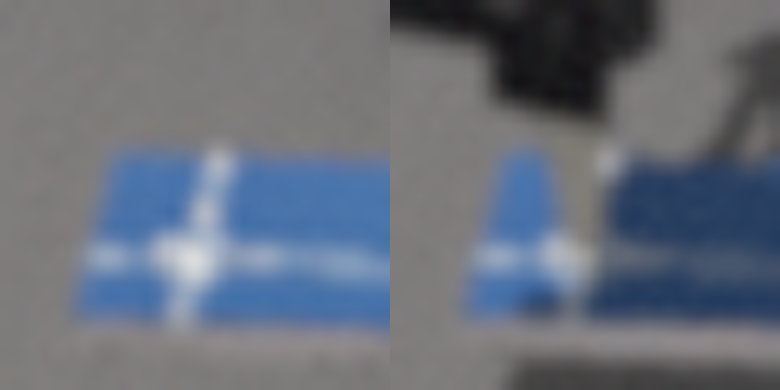

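Request:
{"name": "arm_command", "arguments": {
  "slide": [
    [0,0,-0.05],
    [0,0,0],
    [0,0,0],
    [0,0,0]
  ],
  "twist": [
    [0,0,0],
    [0,0,0],
    [0,0,0],
    [0,0,0]
  ]
}}

```text
t: 25.68
tool_pos: [0.5565, 0.1206, 0.066]
tool_rot: [3.141, -0.0, -0.053]
wrist_force: [-1.0, -0.0, 4.7]
finger_gap: 0.0112
```

```bash
python3 - <<'E'
from h import *
fz=[read_state()['wrist_force'][2]]
for i in range(5):
    get_image("side");fz.append(read_state()['wrist_force'][2])
im,d=snap("top","tend");snap("side","send")
s=read_state();print(s['tool_pos'],s['tool_rot'],s['t'],np.round(fz,2),np.mean(fz))
E
```

```text
[0.55642883 0.12065087 0.06600533] [ 3.14137019e+00 -1.61023399e-07 -5.29980481e-02] 26.025 [4.7  4.2  4.64 4.97 3.67 4.41] 4.433077969995206
```

View pics/send.png

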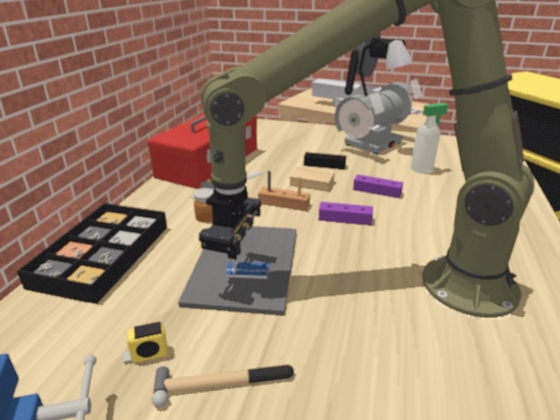

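Contact force works out at about 5.2 N (reading 4.4 N plus the 0.8 N punch weight). Everything else is where it was, so I'm handing it in.

```bash
python3 - <<'E'
from h import *
print(job_done())
E
```

```text
the job is handed in; nothing more can be done
None
```

The plate is turned over and lies flat on the slab with the blue face up, and I let go of it. The punch is out of the block and held upright on the mark under light pressure. I handed the job in at about 26 s.

**Turning the plate:** I gripped it lightly by its long edges near the end away from the holes and let it swing down. Then I tightened the grip, tilted it past vertical, and laid it over against the slab. It slid along in the jaws during the turn, so I measured the mark again from the pictures instead of working it out from the grip.

**Last checks:**
- **Force:** the contact force works out at about 5.2 N, from a mean wrist reading of 4.4 N plus the punch's weight. Single readings varied by about ±0.7 N.
- **Upright:** the tool is vertical to within 0.001 rad. In the side picture taken just after lifting it, the punch looked upright to within about half a degree.
- **Tip position:** the two cameras disagree on the mark by about 2 mm, which is their calibration error. After correcting each for how it saw the punch, they agree within 0.5 mm. A side-view comparison suggests the tip may be up to 0.8 mm off the cross. The arm hid the mark from the top camera, so I could only confirm the final contact from the side.
- **Other things:** in the last side picture, the other tools and objects I could see had not moved. The arm partly hid the jar.
- **Gripper reading:** the gap reads 11 mm on the 12 mm punch, which I put down to the pads giving or sensor offset.

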